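Pack the sealed samples in the bail tote and stack the tool tray on it

TASK

Pack the three sealed (capped) sample containers upright into the tote, each in the slot that fits it, and leave the two open, empty containers standing where they are. Then swing both wire bails in over the tote, and last set the tool tray on top of them, centred over the tote and lined up with it, so that the bails sit in the grooves under the tray and it rests level.

Things in the scene. Friction and masses are not known exactly. Their poses are not given: they have to be found in the camera images.
- tote: grey open tote, fixed; outer 146 (x) x 192 (y) x 87 mm, 4 mm rim flange, walls 3 mm, inner floor 10 mm up; origin: centre of underside, z up. Dividers (to 29 mm up) make 3 slots in a row along y, each 140 mm long in x: large (78 mm wide) centred at y = +54, medium (60) at y = -18, small (42) at y = -72 mm. Containers fit the slot 16 mm wider than they are, too big for the next smaller; anywhere in x is right.
- jar_large_center (a point): large sealed sample jar, white, closed by a ribbed white screw cap: a cylinder 62 mm in diameter, 52 mm high, 110 g, standing; the point is its centre, 26 mm up
- jar_medium_center (a point): medium sealed sample jar, white with ribbed white screw cap: a cylinder 44 mm in diameter, 52 mm high, 60 g, standing; the point is its centre, 26 mm up
- vial_center (a point): small sealed sample vial, white with ribbed off-white screw cap: a cylinder 26 mm in diameter, 52 mm high, 30 g, standing; the point is its centre, 26 mm up
- open_jar_center (a point): open empty jar without a cap, white, 44 mm in diameter, 46 mm high, a hollow mouth seen from above; to be left alone; the point is its centre, 23 mm up
- open_vial_center (a point): open empty vial without a cap, white, 26 mm in diameter, 44 mm high, a hollow mouth seen from above; to be left alone; the point is its centre, 22 mm up
- tray_grip (a point): middle of the grip bar (16 x 16 mm, along the tray's y, 84 mm free) of the loose grey tool tray (120 x, 160 y, 0.5 kg, tools fixed in it), 88 mm above its underside; z up. Underneath, 5 mm ribs leave two grooves along x, 28 mm wide, at y = +-40 mm, for the bails. On the table it stands on its ribs; seated on the bails this point is 180 mm above the table. Either way round is right.
- bail_large_end (a joint): 9 mm steel wire bail (100 g) at the tote's +y end (large slot). Value q in rad; tote frame: cross bar centre at y = +(90 - 50 cos q) mm, z = 92.5 + 50 sin q mm; bar straight, 128 mm, along x; hinge at y = +90, z = 92.5. 0: fully in, level over the tote's mouth; 2.75: out, resting on its stop, as at the start. It falls freely by its own weight to the stop on its side of upright.
- bail_small_end (a joint): 9 mm steel wire bail (100 g) at the tote's -y end (small slot). Value q in rad; tote frame: cross bar centre at y = -(90 - 50 cos q) mm, z = 92.5 + 50 sin q mm; bar straight, 128 mm, along x; hinge at y = -90, z = 92.5. 0: fully in, level over the tote's mouth; 2.75: out, resting on its stop, as at the start. It falls freely by its own weight to the stop on its side of upright.

How it is judged:
By the outcome, as a careful person would: the job done as asked, in the order asked, and still so for the second after the job is handed in, with the robot touching nothing.
It also fails if it takes over 115 s, if anything falls off the work surface, if the arm or the gripper's body presses on something with over 40 N, if the wrist force passes 120 N, or if a joint passes its speed limit or range.

ROBOT

A 6-joint arm with a two-finger parallel gripper is mounted at the origin on a cart in front of the work surface, level with it; the furniture and walls round the work are solid. World frame = base frame: x ahead of the robot, y to its left, z up, the work surface at z = 0. Lengths are in mm, angles in rad, forces in N, time in s.
With the tool pointing down it reaches from about 400 to 925 mm from the base axis. Payload 12.5 kg.
Tool frame: the origin (TCP) lies midway between the tips of the shut fingers; the grasp point (between the pads) lies 19 mm behind it; z points along the fingers, y is the line along which they close (so a half turn about z gives the same grasp; the last joint's range is limited). The gripper opens to 95 mm and grips with 3 to 60 N. Pads are 20 mm wide; open, the fingers measure 119 mm over their backs; the gripper's body (75 mm by 180 mm) begins 59 mm behind the grasp point.
Start: joints at [1.001, 0.491, 1.559, -0, 1.092, -0.106], TCP at [279.581, 559, 214.661] pointing down, gripper open.
Joint ranges: [-3.1, 3.1], [-0.84, 2.19], [0.05, 2.79], [-1.13, 4.28], [0.06, 2.93], [-2.69, 2.69]. Speed limits (rad/s): [2.22, 2.22, 2.79, 3.14, 3.14, 3.14].

INTERFACE

Orientations are given as [roll, pitch, yaw] about the fixed x, y, z axes, in that order (R = Rz(yaw) Ry(pitch) Rx(roll)).
In Python, from cell import state, read_camera, job_done gives the robot as it stands.
- The arm moves only by the tool carry_out, never from a script. Its argument "moves" is a list of rows, each an object with "slide": the shift along the tool's x, y, z as a fraction of full scale, a list of three; "spin": the turn about the tool's z as a fraction of full scale. A call has 1 to 12 rows; each row shifts and turns the commanded pose from where the row before left it, along the tool's axes as they then stand; what a row does not reach is not made up. Full scale, the value 1, is 0.4 m for a shift and 30 degrees for a turn. A row lasts 1/12 s, in which the tool goes at most 41.7 mm and 7.16 degrees, less where a joint would pass 70% of its speed; a pose out of reach is approached as far as the arm can. A call with a number of a shift or a turn outside -1 to 1 is refused whole. A call with a gripper value outside its range is refused whole. "hand" is the closure, from 0 (fully open) to 1 (shut), set as the call begins (left out, the last holds). The fingers move at their own pace and stop on an object; the grip force is fixed at half the most. Time passes only in rows, so rows that do not move let the fingers close. It gives the time, the measured TCP pose, the force, the opening and the grip force at its end, in the units of the state.
- state(): the state, without advancing time (a new reading comes with each control period).
- read_camera(name): name is "scene" or "side" or "wrist"; returns a dict with "color" (400x640x3 uint8, red, green, blue), "K" (3x3 intrinsics, pixels), "R" (3x3) and "t" (3): a world point X has camera coordinates R X + t. Camera axes: x right, y down, z forward; pixel columns grow to the right and rows downward; lengths in mm; the calibration is good to about 2 mm. A picture is of the moment at which its call begins. There is no depth.
- job_done(): hands the job in; it is judged then, once.
The state is a dict: "t": time; "joints": joint angles; "qvel": joint speeds; "tau": joint torques, N m; "eef_pos": TCP position; "tcp_rot": TCP orientation; "ft_force": force on the tool from outside, world axes, zero at the start; "moment": the same for the moment, N m; "opening": opening from 0.0 (shut) to 1.0 (fully open); "grip_force": force on a finger pad.
Only numpy, scipy, OpenCV 4.12 (cv2) and the standard library are available. Lean on these libraries where they do the work, as an engineer would, in place of code of your own. Each camera call takes 0.05 s, during which the arm holds its last target. There are 200 camera calls.

## Working session

There is one attempt and no reset: what is moved stays moved. The work goes in short steps, Python scripts to look and compute and a tool call to move; the robot and the scene stay as the last step left them, time stands still between calls to the robot, and variables do not carry over. Pictures are saved under pics/ and viewed, at most 14 in all, crops included, and the job is handed in when it is done.

Besides the shell and the picture viewer there is one more tool, called after "Call:" as a command line: name --argument value ..., lists and objects as JSON in quotes. carry_out: Moves the arm, as the interface text tells. Shift numbers are shares of 0.4 m and turn numbers shares of 30 degrees, none past 1 either way. Its arguments: {"type":"object","properties":{"moves":{"type":"array"},"hand":{"type":"number"}},"required":["moves"]}

```bash
mkdir -p pics; ls; python3 - <<'E'
from cell import *
import cv2
s=state();print({k:s[k] for k in('t','eef_pos','tcp_rot','opening','ft_force')})
for n in('scene','side','wrist'):
    c=read_camera(n);cv2.imwrite(f'pics/{n}0.png',c['color'][:,:,::-1]);print(n,c['K'].round(1).tolist(),c['R'].round(3).tolist(),c['t'].round(1).tolist())
E
```

```text
pics
{'t': 0.0, 'eef_pos': array([279.42727136, 558.79291123, 214.07017987]), 'tcp_rot': array([-3.14050312e+00, -1.55958928e-04,  2.67781733e+00]), 'opening': 0.9981244229183112, 'ft_force': array([-0.26953184, -0.3789877 ,  0.38761349])}
scene [[383.0, 0.0, 323.3], [0.0, 383.0, 196.8], [0.0, 0.0, 1.0]] [[0.87, -0.492, 0.022], [-0.271, -0.515, -0.813], [0.411, 0.702, -0.582]] [-441.8, 189.3, 825.6]
side [[506.1, 0.0, 317.7], [0.0, 506.1, 198.3], [0.0, 0.0, 1.0]] [[-0.999, 0.026, 0.023], [-0.005, 0.551, -0.835], [-0.034, -0.834, -0.55]] [491.2, 59.3, 1354.7]
wrist [[323.1, 0.0, 313.7], [0.0, 323.1, 198.2], [0.0, 0.0, 1.0]] [[0.448, 0.894, -0.001], [0.869, -0.436, 0.235], [0.21, -0.107, -0.972]] [-623.9, -25.6, 388.2]
```

View pics/scene0.png

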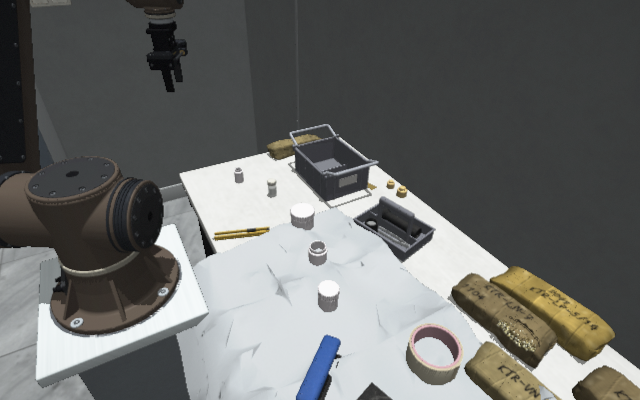

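View pics/side0.png

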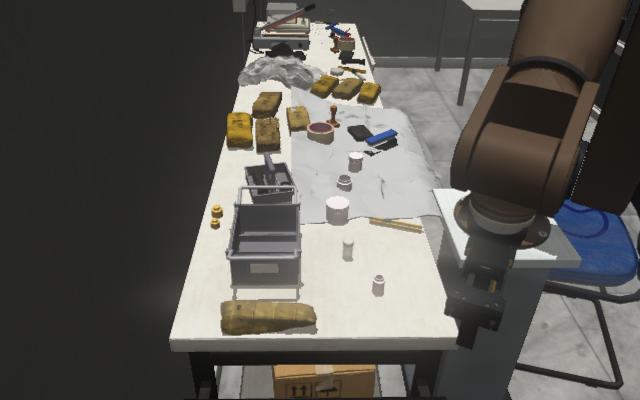

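View pics/wrist0.png

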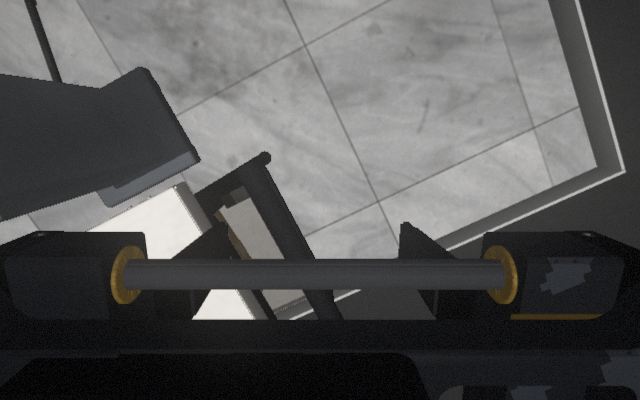

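```bash
cat > h.py <<'E'
import numpy as np, cv2
from cell import *
from scipy.spatial.transform import Rotation as Ro
def ray(c,p):
    d=c['R'].T@np.linalg.solve(c['K'],[p[0],p[1],1.]); return -c['R'].T@c['t'],d/np.linalg.norm(d)
def plane(c,p,z):
    o,d=ray(c,p); return o+d*(z-o[2])/d[2]
def tri(*cp):
    A=np.zeros((3,3));b=np.zeros(3)
    for c,p in cp:
        o,d=ray(c,p);M=np.eye(3)-np.outer(d,d);A+=M;b+=M@o
    X=np.linalg.solve(A,b); return X,[round(float(np.linalg.norm((np.eye(3)-np.outer(d,d))@(X-o))),1) for o,d in [ray(c,p) for c,p in cp]]
def proj(c,X):
    q=c['K']@(c['R']@np.asarray(X,float)+c['t']); return q[:2]/q[2]
def snap(n,f):
    c=read_camera(n);cv2.imwrite(f'pics/{f}.png',c['color'][:,:,::-1]);np.savez(f'pics/{f}.npz',**c);return c
def load(f): return dict(np.load(f'pics/{f}.npz'))
def togo(X,yaw=None):
    """moves (fractions) from the measured pose, in tool axes as they stand; spin first in deg"""
    s=state();R=Ro.from_euler('xyz',s['tcp_rot']).as_matrix()
    print('t',round(s['t'],2),'tcp',s['eef_pos'].round(1),'rot',s['tcp_rot'].round(4))
    return (R.T@(np.asarray(X)-s['eef_pos'])/400).round(4)
E
python3 - <<'E'
from h import *
a=snap('scene','a');b=snap('side','b');w=snap('wrist','w')
s=state();R=Ro.from_euler('xyz',s['tcp_rot']).as_matrix()
print('cam in tool',(R.T@(-w['R'].T@w['t']-s['eef_pos'])).round(1),'axes',(w['R']@R).round(3).tolist())
ca=cv2.resize(a['color'][110:260,205:445],None,fx=3.3,fy=3.3,interpolation=2)
cb=cv2.resize(b['color'][140:305,200:400],None,fx=3.6,fy=3.6,interpolation=2)
cv2.imwrite('pics/ca.png',ca[:,:,::-1]);cv2.imwrite('pics/cb.png',cb[:,:,::-1])
for n,p,q in [('L top',(302,210),(337,203)),('M top',(328,287),(355,155)),('V top',(272,181),(348,241)),('OV',(239,169),(378,279)),('OJ',(317,245),(344,179))]:
    print(n,tri((a,p),(b,q)))
E
```

```text
cam in tool [  65.7   -0.4 -168.3] axes [[-0.001, 1.0, 0.0], [-0.972, -0.001, -0.235], [-0.235, -0.001, 0.972]]
L top (array([441.43570651,  -6.73715098,  48.83383105]), [0.9, 0.9])
M top (array([ 371.67537456, -260.49134093,   52.95791957]), [1.7, 1.7])
V top (array([425.99372639, 152.00864431,  48.95922333]), [0.4, 0.4])
OV (array([369.89368519, 271.7430072 ,  39.33291205]), [0.8, 0.8])
OJ (array([ 414.40775691, -134.75929249,   44.5815603 ]), [0.5, 0.5])
```

View pics/ca.png

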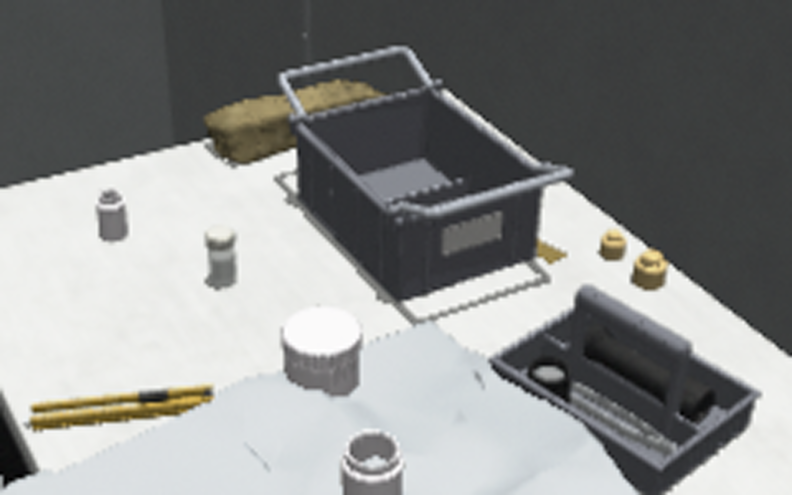

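View pics/cb.png

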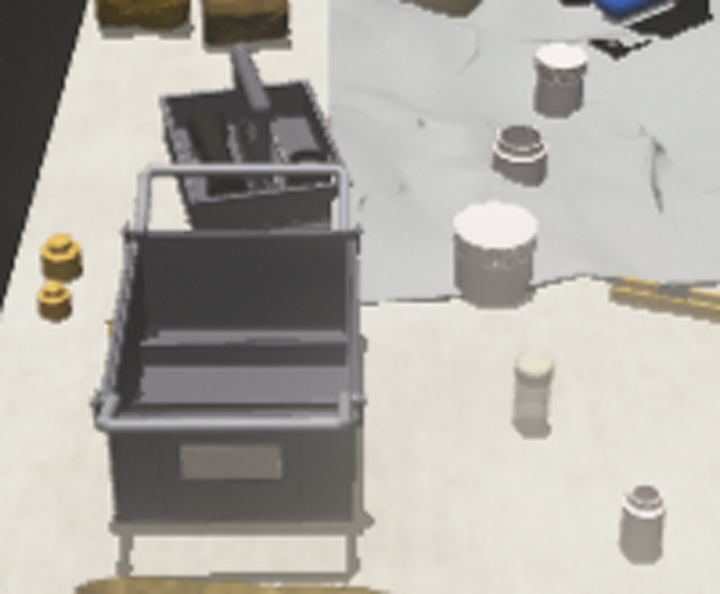

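```bash
python3 - <<'E'
from h import *
a=load('a');b=load('b')
S=lambda x,y:(205+x/3.3,110+y/3.3); D=lambda x,y:(200+x/3.6,140+y/3.6)
P={}
for n,p,q in [('--',(395,210),(357,232)),('+-',(545,175),(128,232)),('-+',(297,125),(355,402)),('++',(435,88),(104,402)),('bar1',(582,292),(258,102)),('bar2',(688,345),(238,50))]:
    P[n],r=tri((a,S(*p)),(b,D(*q)));print(n,P[n].round(1),r)
c=sum(P[k] for k in('--','+-','-+','++'))/4;print('tote',c.round(1));
u=P['-+']+P['++']-P['--']-P['+-'];print('y axis',np.degrees(np.arctan2(u[1],u[0])))
v=P['bar2']-P['bar1'];print('bar',(P['bar1']+P['bar2'])/2,np.degrees(np.arctan2(v[1],v[0])),np.linalg.norm(v))
E
```

```text
-- [542.1  60.   90.3] [1.7, 1.7]
+- [694.5  57.2  85.4] [1.6, 1.6]
-+ [540.7 236.3  85.6] [0.2, 0.2]
++ [690.3 238.9  87.7] [0.2, 0.2]
bar1 [ 613.5 -106.6   92.3] [2.9, 2.9]
bar2 [ 637.1 -194.6   91.5] [1.2, 1.2]
tote [616.9 148.1  87.3]
y axis 90.89315168568558
bar [ 625.2756984  -150.61614527   91.90948689] -74.97809413879273 91.175960135516
```

Call:
carry_out --moves '[{"slide":[0,0,0],"spin":0.235},{"slide":[0,0,0],"spin":0.235},{"slide":[0,0,0],"spin":0.235},{"slide":[0,0,0],"spin":0.235},{"slide":[0,0,0],"spin":0.235},{"slide":[0,0,0],"spin":0.235},{"slide":[0,0,0],"spin":0.235},{"slide":[0,0,0],"spin":0.235},{"slide":[0,0,0],"spin":0.235},{"slide":[-0.0865,0.0335,-0.006],"spin":0},{"slide":[-0.0865,0.0335,-0.006],"spin":0},{"slide":[-0.0865,0.0335,-0.006],"spin":0}]' --hand 0

```text
t: 1.3
eef_pos: [319.6, 454.0, 221.6]
tcp_rot: [-3.141, 0.0, 1.572]
ft_force: [1.2, 0.2, -0.2]
opening: 1.001
grip_force: 0.0
```

Call:
carry_out --moves '[{"slide":[-0.0865,0.0335,-0.006],"spin":0},{"slide":[-0.0865,0.0335,-0.006],"spin":0},{"slide":[-0.0865,0.0335,-0.006],"spin":0},{"slide":[-0.0865,0.0335,-0.006],"spin":0},{"slide":[-0.0865,0.0335,-0.006],"spin":0},{"slide":[-0.0865,0.0335,-0.006],"spin":0},{"slide":[-0.0865,0.0335,-0.006],"spin":0},{"slide":[-0.0865,0.0335,-0.006],"spin":0},{"slide":[-0.0865,0.0335,-0.006],"spin":0},{"slide":[-0.0865,0.0335,-0.006],"spin":0},{"slide":[-0.0865,0.0335,-0.006],"spin":0},{"slide":[-0.0865,0.0335,-0.006],"spin":0}]'

```text
t: 2.3
eef_pos: [480.7, 38.0, 251.0]
tcp_rot: [3.141, -0.0, 1.57]
ft_force: [0.8, 0.6, 0.2]
opening: 1.002
grip_force: 0.0
```

```bash
python3 - <<'E'
from h import *
w=snap('wrist','w1');s=state();print(s['t'],s['eef_pos'],s['tcp_rot'])
for n,X in dict(V=(426,152,50),L=(441,-7,50),tote=(617,149,87),OV=(370,272,40)).items(): print(n,proj(w,X).round(1))
E
```

```text
2.35 [483.15151101  33.54095009 251.2392539 ] [3.13948382e+00 1.60756987e-03 1.56830826e+00]
V [263.   73.3]
L [280.8 215.1]
tote [455.   70.9]
OV [204.9 -50.5]
```

View pics/w1.png

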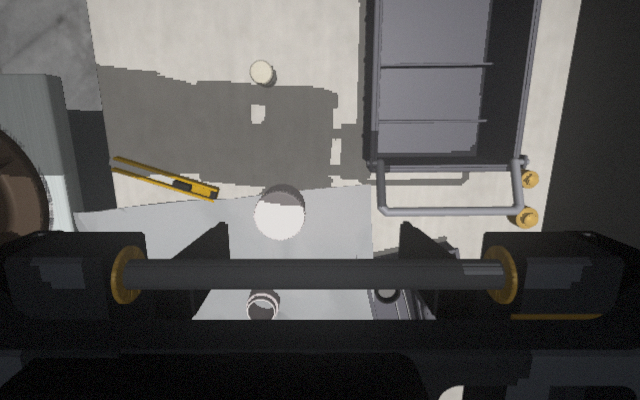

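```bash
python3 - <<'E'
from h import *
w=load('w1');a=load('a');b=load('b')
g=cv2.cvtColor(w['color'],cv2.COLOR_RGB2GRAY)
for n,(x,y,r) in dict(V=(262,72,22),L=(280,213,40)).items():
    m=(g[y-r:y+r,x-r:x+r]);_,t=cv2.threshold(m,0,255,cv2.THRESH_OTSU)
    for c in cv2.findContours(t,cv2.RETR_EXTERNAL,cv2.CHAIN_APPROX_NONE)[0]:
        if cv2.contourArea(c)>60: (u,v),rr=cv2.minEnclosingCircle(c);print(n,u+x-r,v+y-r,rr)
print('V',plane(w,(262,71),52).round(1),tri((w,(262,71)),(a,(272,181)),(b,(348,241))))
print('L',plane(w,(279.5,213),52).round(1),tri((w,(279.5,213)),(a,(302,210)),(b,(337,203))))
for r in(120,65): print('div',plane(w,(430,r),29).round(1))
# tote rim/ bail: cross bar ends and hinges
for p,z in [((381,211),111.6),((520,210),111.6)]: print('bail bar',plane(w,p,z).round(1))
for p in [(375,162),(525,160),(370,0),(536,0),(366,100),(527,100)]: print('rim',plane(w,p,87).round(1))
E
```

```text
V 261.5 67.5 27.72193145751953
L 279.5 219.0 51.47096633911133
V [425.3 154.1  52. ] (array([425.76291854, 153.32112841,  49.23832782]), [1.4, 1.4, 0.5])
L [439.8  -3.8  52. ] (array([440.84671675,  -5.73646163,  48.83226845]), [1.7, 0.7, 1.7])
div [617.  102.8  29. ]
div [611.9 163.3  29. ]
bail bar [546.9  15.5 111.6]
bail bar [684.3  16.3 111.6]
rim [543.6  61.   87. ]
rim [697.7  62.8  87. ]
rim [532.5 210.5  87. ]
rim [685.4 210.2  87. ]
rim [532.  122.2  87. ]
rim [690.7 121.9  87. ]
```

Call:
carry_out --moves '[{"slide":[0.0407,-0.0197,0.061],"spin":0},{"slide":[0.0407,-0.0197,0.061],"spin":0},{"slide":[0.0407,-0.0197,0.061],"spin":0},{"slide":[0.0407,-0.0197,0.061],"spin":0},{"slide":[0.0407,-0.0197,0.061],"spin":0},{"slide":[0.0407,-0.0197,0.061],"spin":0},{"slide":[0.0407,-0.0197,0.061],"spin":0},{"slide":[0,0,0],"spin":0},{"slide":[0,0,0],"spin":0},{"slide":[0,0,0],"spin":0}]'

```text
t: 3.18
eef_pos: [426.0, 153.7, 80.6]
tcp_rot: [3.141, -0.0, 1.571]
ft_force: [0.9, 0.2, 1.3]
opening: 1.003
grip_force: 0.0
```

```bash
python3 - <<'E'
from h import *
w=snap('wrist','w2');w1=load('w1')
print(togo((425.5,154,25)))
c=w['color'].astype(int);m=((c.min(2)>150)).astype('uint8');m[:, :250]=0;m[:,380:]=0;m[260:]=0;m[:120]=0
print(proj(w,(425.5,154,52)))
n,l,st,ce=cv2.connectedComponentsWithStats(m);print([(s.tolist(),k.round(1)) for s,k in zip(st,ce) if s[4]>60])
E
```

```text
t 3.23 tcp [426.3 153.6  80.9] rot [ 3.1396e+00 -4.0000e-04  1.5701e+00]
[ 0.001  -0.0022  0.1398]
[313.18341641 224.36275353]
[([0, 0, 640, 400, 253150], array([319.1, 199.5])), ([343, 120, 37, 32, 996], array([361.7, 134. ])), ([352, 166, 15, 43, 443], array([360.4, 185.5])), ([250, 231, 130, 28, 1411], array([340.7, 250. ]))]
```

View pics/w2.png

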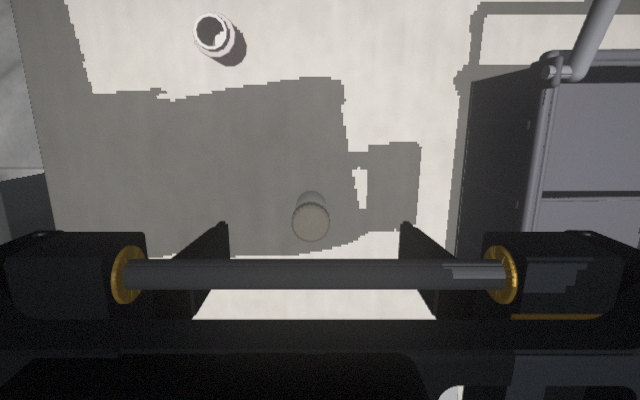

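Call:
carry_out --moves '[{"slide":[0.003,-0.0025,0.047],"spin":0},{"slide":[0,0,0.047],"spin":0},{"slide":[0,0,0.045],"spin":0},{"slide":[0,0,0],"spin":0},{"slide":[0,0,0],"spin":0}]'

```text
t: 3.65
eef_pos: [424.8, 154.6, 24.8]
tcp_rot: [3.142, -0.0, 1.569]
ft_force: [0.6, -0.6, 0.1]
opening: 1.001
grip_force: 0.0
```

Call:
carry_out --moves '[{"slide":[0,0,0],"spin":0},{"slide":[0,0,0],"spin":0},{"slide":[0,0,0],"spin":0},{"slide":[0,0,0],"spin":0},{"slide":[0,0,0],"spin":0},{"slide":[0,0,0],"spin":0},{"slide":[0,0,0],"spin":0},{"slide":[0,0,0],"spin":0},{"slide":[0,0,0],"spin":0},{"slide":[0,0,0],"spin":0}]' --hand 1

```text
t: 4.48
eef_pos: [424.2, 155.1, 24.2]
tcp_rot: [-3.142, -0.0, 1.57]
ft_force: [0.1, 0.3, 0.1]
opening: 0.357
grip_force: 0.0
```

Call:
carry_out --moves '[{"slide":[0,0,0],"spin":0},{"slide":[0,0,0],"spin":0},{"slide":[0,0,0],"spin":0},{"slide":[0,0,0],"spin":0},{"slide":[0,0,0],"spin":0},{"slide":[0,0,-0.05],"spin":0},{"slide":[0,0,-0.08],"spin":0},{"slide":[0,0,-0.08],"spin":0},{"slide":[0,0,-0.08],"spin":0},{"slide":[0,0,-0.08],"spin":0},{"slide":[0,0,0],"spin":0},{"slide":[0,0,0],"spin":0}]'

```text
t: 5.48
eef_pos: [424.7, 155.2, 173.4]
tcp_rot: [3.138, -0.001, 1.57]
ft_force: [1.1, -0.4, -1.1]
opening: 0.264
grip_force: 30.0
```

Call:
carry_out --moves '[{"slide":[-0.0228,0.0595,0],"spin":0},{"slide":[-0.0228,0.0595,0],"spin":0},{"slide":[-0.0228,0.0595,0],"spin":0},{"slide":[-0.0228,0.0595,0],"spin":0},{"slide":[-0.0228,0.0595,0],"spin":0},{"slide":[-0.0228,0.0595,0],"spin":0},{"slide":[-0.0228,0.0595,0],"spin":0},{"slide":[-0.0228,0.0595,0],"spin":0},{"slide":[0,0,0],"spin":0},{"slide":[0,0,0],"spin":0},{"slide":[0,0,0],"spin":0}]'

```text
t: 6.4
eef_pos: [613.4, 82.2, 170.6]
tcp_rot: [-3.139, -0.0, 1.57]
ft_force: [-0.0, 0.2, -0.6]
opening: 0.261
grip_force: 30.0
```

```bash
python3 - <<'E'
from h import *
w=snap('wrist','w3')
print(togo((615,82,36)))
E
```

```text
t 6.45 tcp [613.4  82.4 171.1] rot [-3.1394e+00 -1.0000e-04  1.5707e+00]
[-0.0011  0.0046  0.3378]
```

View pics/w3.png

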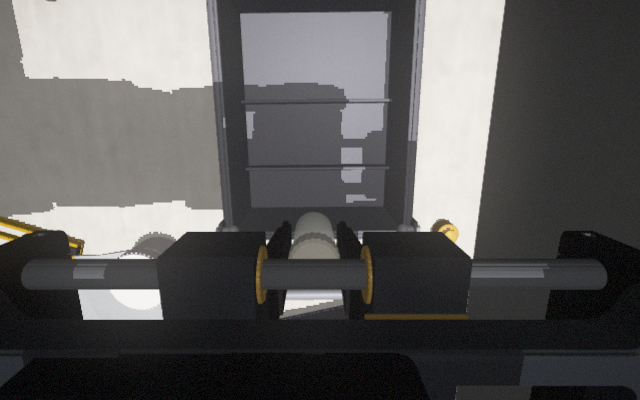

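```bash
python3 - <<'E'
from h import *
w=load('w3')
for n,p,z in [('d1L',(246,101),29),('d1R',(390,101),29),('d2L',(248,167),29),('d2R',(390,167),29),('fl',(241,12),10),('fr',(389,13),10),('nl',(249,207),10),('nr',(389,207),10),('hL',(228,228),92.5),('hR',(407,226),92.5)]: print(n,plane(w,p,z).round(1))
E
```

```text
d1L [550.5 164.4  29. ]
d1R [683.  164.2  29. ]
d2L [549.3 103.3  29. ]
d2R [686.2 103.2  29. ]
fl [546. 244.  10.]
fr [682.1 242.8  10. ]
nl [544.3  58.1  10. ]
nr [691.9  58.1  10. ]
hL [544.   63.1  92.5]
hR [687.6  64.7  92.5]
```

Call:
carry_out --moves '[{"slide":[-0.006,0.005,0.075],"spin":0},{"slide":[0,0,0.075],"spin":0},{"slide":[0,0,0.075],"spin":0},{"slide":[0,0,0.05],"spin":0},{"slide":[0,0,0.035],"spin":0},{"slide":[0,0,0.0275],"spin":0},{"slide":[0,0,0],"spin":0},{"slide":[0,0,0],"spin":0},{"slide":[0,0,0],"spin":0}]'

```text
t: 7.2
eef_pos: [616.9, 79.9, 38.2]
tcp_rot: [3.14, -0.0, 1.571]
ft_force: [-0.3, 0.0, 0.3]
opening: 0.264
grip_force: 30.0
```

Call:
carry_out --moves '[{"slide":[0,0,0.005],"spin":0},{"slide":[0,0,0],"spin":0},{"slide":[0,0,0],"spin":0}]'

```text
t: 7.45
eef_pos: [616.8, 79.7, 35.8]
tcp_rot: [3.141, -0.0, 1.57]
ft_force: [-0.1, -0.2, -0.3]
opening: 0.265
grip_force: 30.0
```

Call:
carry_out --moves '[{"slide":[0,0,0],"spin":0},{"slide":[0,0,0],"spin":0},{"slide":[0,0,0],"spin":0},{"slide":[0,0,0],"spin":0},{"slide":[0,0,0],"spin":0},{"slide":[0,0,-0.04],"spin":0},{"slide":[0,0,-0.08],"spin":0},{"slide":[0,0,-0.1],"spin":0},{"slide":[0,0,-0.1],"spin":0},{"slide":[0,0,-0.1],"spin":0},{"slide":[0,0,0],"spin":0},{"slide":[0,0,0],"spin":0}]' --hand 0.4

```text
t: 8.45
eef_pos: [617.3, 79.7, 205.5]
tcp_rot: [3.137, -0.0, 1.57]
ft_force: [0.3, -0.7, -0.7]
opening: 0.601
grip_force: 0.0
```

```bash
python3 - <<'E'
from h import *
c=snap('side','b1');x=cv2.resize(c['color'][130:305,200:400],None,fx=3,fy=3,interpolation=2)
w=snap('wrist','w4')['color'][:260,120:520]
im=np.zeros((525,600+0,3),'uint8');im[:]=x
im2=np.vstack([cv2.resize(w,(600,390))]);cv2.imwrite('pics/m1.png',cv2.hconcat([cv2.resize(im,(400,350)),cv2.resize(w,(400,350))])[:,:,::-1])
print(togo((440,-4.5,170)))
E
```

```text
t 8.55 tcp [616.1  79.6 202.3] rot [-3.1403e+00 -1.0000e-04  1.5703e+00]
[-0.2105 -0.44    0.0813]
```

View pics/m1.png

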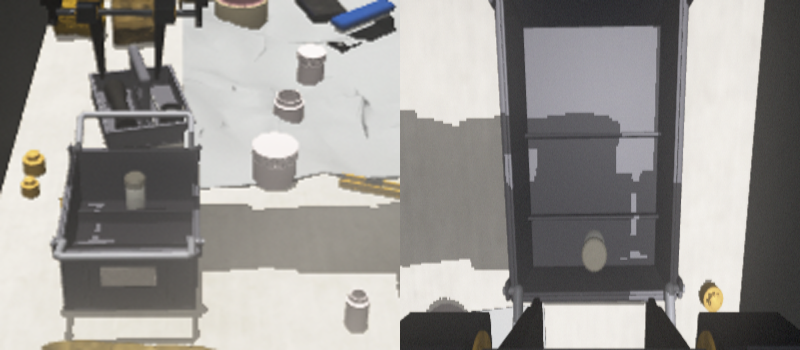

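Call:
carry_out --moves '[{"slide":[-0.0351,-0.0733,0],"spin":0},{"slide":[-0.0351,-0.0733,0],"spin":0},{"slide":[-0.0351,-0.0733,0],"spin":0},{"slide":[-0.0351,-0.0733,0],"spin":0},{"slide":[-0.0351,-0.0733,0],"spin":0},{"slide":[-0.0351,-0.0733,0],"spin":0},{"slide":[0,0,0.09],"spin":0},{"slide":[0,0,0.09],"spin":0},{"slide":[0,0,0.06],"spin":0},{"slide":[0,0,0.02],"spin":0},{"slide":[0,0,0],"spin":0},{"slide":[0,0,0],"spin":0}]' --hand 0

```text
t: 9.55
eef_pos: [440.6, -4.4, 99.1]
tcp_rot: [-3.14, -0.0, 1.571]
ft_force: [0.3, 0.4, -0.4]
opening: 0.998
grip_force: 0.0
```

```bash
python3 - <<'E'
from h import *
w=snap('wrist','w5')
print(togo((440,-4.5,25)),proj(w,(440,-4.5,52)))
cv2.imwrite('pics/c5.png',w['color'][100:330,190:440,::-1])
E
```

```text
t 9.6 tcp [441.   -4.5  99.7] rot [ 3.1415e+00 -1.0000e-04  1.5706e+00]
[-1.000e-04 -2.600e-03  1.868e-01] [313.28752674 216.50030398]
```

View pics/c5.png

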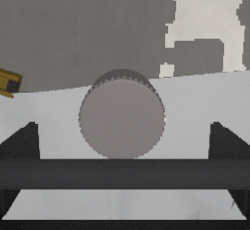

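Call:
carry_out --moves '[{"slide":[-0.002,-0.004,0.07],"spin":0},{"slide":[0,0,0.07],"spin":0},{"slide":[0,0,0.046],"spin":0},{"slide":[0,0,0],"spin":0},{"slide":[0,0,0],"spin":0}]'

```text
t: 10.02
eef_pos: [439.4, -5.3, 25.4]
tcp_rot: [-3.141, -0.0, 1.571]
ft_force: [1.3, 0.3, 0.5]
opening: 0.999
grip_force: 0.0
```

Call:
carry_out --moves '[{"slide":[0,0,0],"spin":0},{"slide":[0,0,0],"spin":0},{"slide":[0,0,0],"spin":0},{"slide":[0,0,0],"spin":0},{"slide":[0,0,0],"spin":0},{"slide":[0,0,0],"spin":0},{"slide":[0,0,0],"spin":0},{"slide":[0,0,0],"spin":0},{"slide":[0,0,0],"spin":0},{"slide":[0,0,0],"spin":0}]' --hand 1

```text
t: 10.85
eef_pos: [439.2, -5.3, 25.2]
tcp_rot: [3.141, -0.0, 1.57]
ft_force: [-0.3, 0.3, 7.1]
opening: 0.648
grip_force: 30.0
```

Call:
carry_out --moves '[{"slide":[0,0,-0.0675],"spin":0},{"slide":[0,0,-0.1],"spin":0},{"slide":[0,0,-0.09],"spin":0},{"slide":[0,0,-0.09],"spin":0},{"slide":[0,0,-0.09],"spin":0},{"slide":[0.0658,0.0553,0],"spin":0},{"slide":[0.0658,0.0553,0],"spin":0},{"slide":[0.0658,0.0553,0],"spin":0},{"slide":[0.0658,0.0553,0],"spin":0},{"slide":[0.0658,0.0553,0],"spin":0},{"slide":[0.0658,0.0553,0],"spin":0},{"slide":[0.0658,0.0553,0],"spin":0}]'

```text
t: 11.85
eef_pos: [594.5, 180.4, 199.5]
tcp_rot: [-3.141, 0.0, 1.571]
ft_force: [0.8, -1.3, -1.7]
opening: 0.643
grip_force: 30.0
```

Call:
carry_out --moves '[{"slide":[0.0658,0.0553,0],"spin":0},{"slide":[0,0,0],"spin":0},{"slide":[0,0,0],"spin":0},{"slide":[0,0,0],"spin":0}]'

```text
t: 12.18
eef_pos: [615.4, 205.0, 199.2]
tcp_rot: [-3.14, 0.0, 1.571]
ft_force: [-0.4, 0.6, -0.3]
opening: 0.644
grip_force: 30.0
```

Call:
carry_out --moves '[{"slide":[0,0,0.09],"spin":0},{"slide":[0,0,0.09],"spin":0},{"slide":[0,0,0.08],"spin":0},{"slide":[0,0,0.06],"spin":0},{"slide":[0,0,0.05],"spin":0},{"slide":[0,0,0.0375],"spin":0},{"slide":[0,0,0],"spin":0},{"slide":[0,0,0],"spin":0},{"slide":[0,0,0],"spin":0}]'

```text
t: 12.93
eef_pos: [616.2, 204.6, 37.8]
tcp_rot: [3.141, -0.0, 1.57]
ft_force: [-0.0, -0.3, -1.3]
opening: 0.647
grip_force: 30.0
```

Call:
carry_out --moves '[{"slide":[0,0,0],"spin":0},{"slide":[0,0,0],"spin":0},{"slide":[0,0,0],"spin":0},{"slide":[0,0,0],"spin":0},{"slide":[0,0,0],"spin":0},{"slide":[0,0,-0.04],"spin":0},{"slide":[0,0,-0.08],"spin":0},{"slide":[0,0,-0.1],"spin":0},{"slide":[0,0,-0.1],"spin":0},{"slide":[0,0,-0.08],"spin":0},{"slide":[0,0,0],"spin":0},{"slide":[0,0,0],"spin":0}]' --hand 0.15

```text
t: 13.93
eef_pos: [616.6, 205.3, 198.8]
tcp_rot: [3.138, -0.001, 1.57]
ft_force: [-0.3, -0.3, -0.8]
opening: 0.852
grip_force: 0.0
```

Call:
carry_out --moves '[{"slide":[-0.0831,-0.0437,0],"spin":0},{"slide":[-0.0831,-0.0437,0],"spin":0},{"slide":[-0.0831,-0.0437,0],"spin":0},{"slide":[-0.0831,-0.0437,0],"spin":0},{"slide":[-0.0831,-0.0437,0],"spin":0},{"slide":[-0.0831,-0.0437,0],"spin":0},{"slide":[-0.0831,-0.0437,0],"spin":0},{"slide":[-0.0831,-0.0437,0],"spin":0},{"slide":[-0.0831,-0.0437,0],"spin":0},{"slide":[-0.0831,-0.0437,0],"spin":0},{"slide":[-0.0831,-0.0437,0],"spin":0},{"slide":[-0.0831,-0.0437,0],"spin":0}]' --hand 0

```text
t: 14.93
eef_pos: [404.5, -194.5, 195.6]
tcp_rot: [-3.14, -0.001, 1.571]
ft_force: [1.2, -0.4, -0.0]
opening: 0.998
grip_force: 0.0
```

Call:
carry_out --moves '[{"slide":[-0.0831,-0.0437,0],"spin":0},{"slide":[-0.0831,-0.0437,0],"spin":0},{"slide":[0,0,0.09],"spin":0},{"slide":[0,0,0.09],"spin":0},{"slide":[0,0,0.07],"spin":0},{"slide":[0,0,0],"spin":0},{"slide":[0,0,0],"spin":0},{"slide":[0,0,0],"spin":0}]'

```text
t: 15.6
eef_pos: [371.4, -260.1, 97.4]
tcp_rot: [-3.142, -0.0, 1.571]
ft_force: [-0.8, -0.4, 0.1]
opening: 1.003
grip_force: 0.0
```

```bash
python3 - <<'E'
from h import *
w=snap('wrist','w6')
print(togo((371.7,-260.5,25)),proj(w,(371.7,-260.5,52)))
cv2.imwrite('pics/c6.png',w['color'][100:330,190:440,::-1])
E
```

```text
t 15.65 tcp [ 371.7 -260.3   97.9] rot [3.1406e+00 8.0000e-04 1.5708e+00]
[-0.0004 -0.0002  0.1823] [314.42938407 217.67564179]
```

View pics/c6.png

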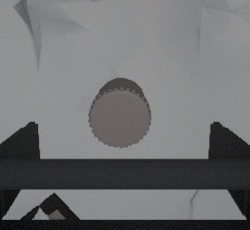

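Call:
carry_out --moves '[{"slide":[0,-0.006,0.07],"spin":0},{"slide":[0,0,0.07],"spin":0},{"slide":[0,0,0.042],"spin":0},{"slide":[0,0,0],"spin":0},{"slide":[0,0,0],"spin":0}]'

```text
t: 16.07
eef_pos: [369.2, -260.2, 24.9]
tcp_rot: [3.141, 0.0, 1.571]
ft_force: [0.4, 0.2, 0.8]
opening: 0.998
grip_force: 0.0
```

Call:
carry_out --moves '[{"slide":[0,0,0],"spin":0},{"slide":[0,0,0],"spin":0},{"slide":[0,0,0],"spin":0},{"slide":[0,0,0],"spin":0},{"slide":[0,0,0],"spin":0},{"slide":[0,0,0],"spin":0},{"slide":[0,0,0],"spin":0},{"slide":[0,0,0],"spin":0},{"slide":[0,0,0],"spin":0},{"slide":[0,0,0],"spin":0},{"slide":[0,0,0],"spin":0},{"slide":[0,0,0],"spin":0}]' --hand 1

```text
t: 17.07
eef_pos: [368.8, -260.0, 24.0]
tcp_rot: [3.142, -0.0, 1.57]
ft_force: [-0.8, -0.3, 1.0]
opening: 0.461
grip_force: 30.0
```

Call:
carry_out --moves '[{"slide":[0,0,-0.07],"spin":0},{"slide":[0,0,-0.1],"spin":0},{"slide":[0,0,-0.09],"spin":0},{"slide":[0,0,-0.09],"spin":0},{"slide":[0,0,-0.09],"spin":0},{"slide":[0.0756,0.0475,0],"spin":0},{"slide":[0.0756,0.0475,0],"spin":0},{"slide":[0.0756,0.0475,0],"spin":0},{"slide":[0.0756,0.0475,0],"spin":0},{"slide":[0.0756,0.0475,0],"spin":0},{"slide":[0.0756,0.0475,0],"spin":0},{"slide":[0.0756,0.0475,0],"spin":0}]'

```text
t: 18.07
eef_pos: [502.4, -46.7, 200.0]
tcp_rot: [-3.141, -0.0, 1.57]
ft_force: [0.9, -0.8, -0.9]
opening: 0.454
grip_force: 30.0
```

Call:
carry_out --moves '[{"slide":[0.0756,0.0475,0],"spin":0},{"slide":[0.0756,0.0475,0],"spin":0},{"slide":[0.0756,0.0475,0],"spin":0},{"slide":[0.0756,0.0475,0],"spin":0},{"slide":[0.0756,0.0475,0],"spin":0},{"slide":[0.0756,0.0475,0],"spin":0},{"slide":[0,0,0],"spin":0},{"slide":[0,0,0],"spin":0},{"slide":[0,0,0],"spin":0},{"slide":[0,0,0],"spin":0}]'

```text
t: 18.9
eef_pos: [615.5, 132.1, 199.9]
tcp_rot: [-3.141, 0.0, 1.57]
ft_force: [-0.7, -0.3, -1.5]
opening: 0.456
grip_force: 30.0
```

Call:
carry_out --moves '[{"slide":[0.003,0,0.09],"spin":0},{"slide":[0,0,0.09],"spin":0},{"slide":[0,0,0.08],"spin":0},{"slide":[0,0,0.06],"spin":0},{"slide":[0,0,0.05],"spin":0},{"slide":[0,0,0.04],"spin":0},{"slide":[0,0,0],"spin":0},{"slide":[0,0,0],"spin":0},{"slide":[0,0,0],"spin":0}]'

```text
t: 19.65
eef_pos: [616.4, 133.6, 37.3]
tcp_rot: [3.14, -0.0, 1.57]
ft_force: [-0.4, -0.1, -0.6]
opening: 0.456
grip_force: 30.0
```

Call:
carry_out --moves '[{"slide":[0,0,0],"spin":0},{"slide":[0,0,0],"spin":0},{"slide":[0,0,0],"spin":0},{"slide":[0,0,0],"spin":0},{"slide":[0,0,0],"spin":0},{"slide":[0,0,-0.04],"spin":0},{"slide":[0,0,-0.08],"spin":0},{"slide":[0,0,-0.1],"spin":0},{"slide":[0,0,-0.1],"spin":0},{"slide":[0,0,-0.08],"spin":0},{"slide":[0,0,0],"spin":0},{"slide":[0,0,0],"spin":0}]' --hand 0.3

```text
t: 20.65
eef_pos: [616.4, 134.3, 197.9]
tcp_rot: [3.138, -0.0, 1.571]
ft_force: [-0.6, -0.3, -0.2]
opening: 0.703
grip_force: 0.0
```

```bash
python3 - <<'E'
from h import *
c=snap('side','b2');w=snap('wrist','w7')
cv2.imwrite('pics/m2.png',cv2.hconcat([cv2.resize(c['color'][130:305,200:400],(400,350)),cv2.resize(w['color'][:260,120:520],(400,350))])[:,:,::-1])
print(togo((616,15,112)))
E
```

```text
t 20.75 tcp [615.4 134.1 195. ] rot [-3.1401e+00  1.0000e-04  1.5704e+00]
[-0.2977  0.0019  0.2076]
```

View pics/m2.png

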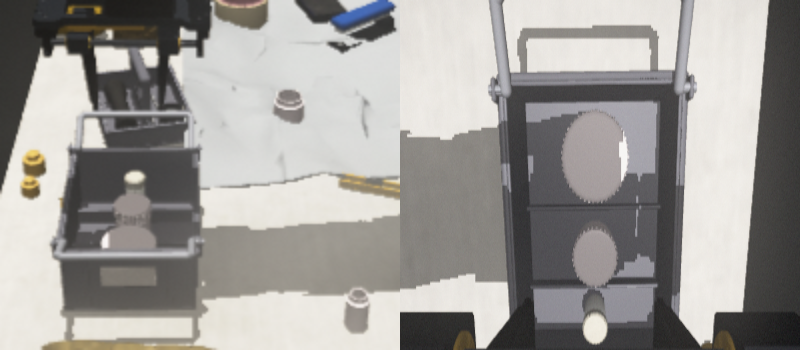

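Call:
carry_out --moves '[{"slide":[-0.0875,0,0],"spin":0},{"slide":[-0.0875,0,0],"spin":0},{"slide":[-0.0875,0,0],"spin":0},{"slide":[-0.0875,0,0],"spin":0},{"slide":[0,0,0],"spin":0},{"slide":[0,0,0],"spin":0},{"slide":[0,0,0.06],"spin":0},{"slide":[0,0,0.07],"spin":0},{"slide":[0,0,0.07],"spin":0},{"slide":[0,0,0.05],"spin":0},{"slide":[0,0,0],"spin":0},{"slide":[0,0,0],"spin":0}]' --hand 1

```text
t: 21.75
eef_pos: [615.3, -4.8, 94.9]
tcp_rot: [-3.139, -0.001, 1.571]
ft_force: [0.6, -0.3, 1.2]
opening: 0.007
grip_force: 0.0
```

Call:
carry_out --moves '[{"slide":[0.015,0,-0.005],"spin":0},{"slide":[0.015,0,-0.0225],"spin":0},{"slide":[0.0213,0,-0.024],"spin":0},{"slide":[0.026,0,-0.016],"spin":0},{"slide":[0.03,0,-0.01],"spin":0},{"slide":[0.031,0,-0.0025],"spin":0},{"slide":[0.031,0,0],"spin":0},{"slide":[0.025,0,0],"spin":0},{"slide":[0,0,0],"spin":0},{"slide":[0,0,0],"spin":0},{"slide":[0,0,0],"spin":0}]'

```text
t: 22.67
eef_pos: [615.8, 71.8, 127.6]
tcp_rot: [-3.141, -0.0, 1.571]
ft_force: [-0.9, 0.3, -0.9]
opening: 0.006
grip_force: 0.0
```

```bash
python3 - <<'E'
from h import *
w=snap('wrist','w8');c=snap('side','b3');print(state()['ft_force'])
print('bar pred in side cam q=0:',proj(c,(552,111.3,92.5)),proj(c,(680,111.3,92.5)),' q=2.75',proj(c,(552,15,111.6)),proj(c,(680,15,111.6)))
b=load('b2')['color'].astype(int);d=np.abs(c['color'].astype(int)-b).sum(2)>60
def prof(p): # brightness profile along column
    u,v=map(int,p.round());return c['color'][v-6:v+7,u].mean(1).astype(int).tolist(), b[v-6:v+7,u].mean(1).astype(int).tolist()
for x in(575,600,650,665): print(prof(proj(c,(x,111.3,92.5))),prof(proj(c,(x,15,111.6))))
E
```

```text
[0.18140337 0.73353991 1.05473493]
bar pred in side cam q=0: [294.19631703 215.5272072 ] [239.60282413 215.31731294]  q=2.75 [294.67961955 186.90615181] [243.11899169 186.60834496]
([75, 73, 72, 71, 82, 118, 121, 100, 82, 73, 72, 71, 72], [72, 71, 69, 68, 70, 70, 70, 70, 70, 71, 70, 70, 72]) ([108, 54, 58, 101, 170, 155, 63, 55, 56, 64, 94, 104, 72], [106, 54, 57, 94, 168, 205, 139, 81, 58, 65, 92, 102, 72])
([71, 70, 71, 69, 76, 102, 122, 97, 82, 71, 71, 70, 71], [69, 69, 69, 67, 68, 68, 69, 69, 67, 67, 69, 68, 69]) ([104, 106, 106, 106, 109, 115, 135, 135, 75, 81, 97, 107, 125], [103, 104, 104, 106, 142, 206, 138, 80, 70, 79, 96, 103, 122])
([68, 68, 69, 68, 95, 173, 197, 132, 80, 68, 67, 68, 69], [66, 67, 66, 66, 67, 66, 66, 66, 65, 66, 66, 65, 65]) ([53, 65, 71, 95, 106, 140, 141, 140, 141, 141, 141, 142, 141], [52, 62, 69, 98, 145, 208, 140, 89, 120, 137, 137, 137, 137])
([68, 68, 67, 68, 96, 175, 199, 134, 80, 69, 67, 68, 68], [65, 66, 67, 66, 65, 66, 65, 65, 65, 66, 65, 65, 66]) ([138, 130, 131, 128, 91, 70, 69, 77, 99, 147, 153, 168, 188], [122, 123, 127, 128, 148, 209, 141, 78, 92, 144, 149, 163, 185])
```

Call:
carry_out --moves '[{"slide":[0,0,-0.09],"spin":0},{"slide":[0,0,-0.09],"spin":0},{"slide":[0.085,0,0],"spin":0},{"slide":[0.1,0,0],"spin":0},{"slide":[0.1,0,0],"spin":0},{"slide":[0.1,0,0],"spin":0},{"slide":[0.1,0,0],"spin":0},{"slide":[0.1,0,0],"spin":0},{"slide":[0.005,0,0],"spin":0},{"slide":[0,0,0],"spin":0},{"slide":[0,0,0],"spin":0}]'

```text
t: 23.68
eef_pos: [616.0, 307.2, 199.7]
tcp_rot: [-3.141, 0.0, 1.57]
ft_force: [0.5, -0.1, -0.0]
opening: 0.007
grip_force: 0.0
```

```bash
python3 - <<'E'
from h import *
a=load('a');b=load('b')
print(togo((616,308,95)))
print('bag top',tri((a,(293,138)),(b,(265,303))), plane(b,(268,303),50),plane(b,(268,330),0))
E
```

```text
t 23.68 tcp [616.  307.2 199.7] rot [-3.1410e+00  4.0000e-04  1.5704e+00]
[2.100e-03 1.000e-04 2.617e-01]
bag top (array([600.19545213, 360.07342286,  52.33329627]), [7.2, 7.2]) [601.27103236 353.62572602  50.        ] [ 6.01404215e+02  3.78895778e+02 -1.13686838e-13]
```

Bag is about 50 mm high, clear of the finger at z 95. Descend and mirror the arc.

Call:
carry_out --moves '[{"slide":[0,0,0.07],"spin":0},{"slide":[0,0,0.08],"spin":0},{"slide":[0,0,0.07],"spin":0},{"slide":[0,0,0.04],"spin":0},{"slide":[0,0,0],"spin":0},{"slide":[0,0,0],"spin":0}]'

```text
t: 24.18
eef_pos: [616.4, 306.3, 96.0]
tcp_rot: [-3.141, 0.0, 1.568]
ft_force: [-0.4, -0.1, -0.5]
opening: 0.001
grip_force: 0.0
```

Call:
carry_out --moves '[{"slide":[-0.015,0,-0.005],"spin":0},{"slide":[-0.015,0,-0.0225],"spin":0},{"slide":[-0.0213,0,-0.024],"spin":0},{"slide":[-0.026,0,-0.016],"spin":0},{"slide":[-0.03,0,-0.01],"spin":0},{"slide":[-0.031,0,-0.0025],"spin":0},{"slide":[-0.031,0,0],"spin":0},{"slide":[-0.025,0,0],"spin":0},{"slide":[0,0,0],"spin":0},{"slide":[0,0,0],"spin":0},{"slide":[0,0,0],"spin":0}]'

```text
t: 25.1
eef_pos: [616.0, 230.2, 127.7]
tcp_rot: [-3.141, -0.0, 1.57]
ft_force: [0.4, 0.2, -0.4]
opening: 0.008
grip_force: 0.0
```

Call:
carry_out --moves '[{"slide":[0,0,-0.06],"spin":0},{"slide":[0,0,-0.09],"spin":0},{"slide":[0,0,-0.09],"spin":0},{"slide":[-0.08,0,0],"spin":0},{"slide":[-0.1,0,0],"spin":0},{"slide":[-0.1,0,0],"spin":0},{"slide":[-0.1,0,0],"spin":0},{"slide":[-0.1,0,0],"spin":0},{"slide":[0,0,0],"spin":0},{"slide":[0,0,0],"spin":0}]'

```text
t: 25.93
eef_pos: [616.1, 36.8, 223.9]
tcp_rot: [-3.141, -0.0, 1.568]
ft_force: [0.1, 1.1, -0.0]
opening: 0.003
grip_force: 0.0
```

```bash
python3 - <<'E'
from h import *
w=snap('wrist','w9');c=snap('side','b4');s=snap('scene','a4');print(state()['eef_pos'],state()['ft_force'])
for Y in(111.3,191.3):
    for x in(575,650):
        p=proj(w,(x,Y,92.5));q=proj(c,(x,Y,92.5));print(Y,x,p.round(1),q.round(1))
        for cc,pp in((w,p),(c,q)):
            u,v=pp.round().astype(int)
            if 10<v<390: print(cc['color'][v-10:v+11,u].mean(1).astype(int).tolist())
cv2.imwrite('pics/m3.png',cv2.hconcat([cv2.resize(c['color'][130:305,200:400],(400,350)),cv2.resize(w['color'][:260,120:520],(400,350))])[:,:,::-1])
E
```

```text
[615.93880026  39.46840807 223.89507281] [-0.39416849  0.42054083 -0.67634373]
111.3 575 [267.9 109.4] [284.4 215.5]
[85, 87, 90, 86, 89, 85, 84, 94, 102, 108, 113, 108, 100, 94, 86, 72, 73, 86, 86, 82, 82]
[79, 72, 71, 70, 71, 71, 68, 70, 79, 114, 114, 94, 77, 68, 68, 69, 69, 67, 69, 71, 69]
111.3 650 [351.7 109.1] [252.4 215.4]
[159, 163, 141, 95, 97, 111, 144, 158, 173, 193, 194, 153, 117, 144, 128, 129, 159, 158, 139, 108, 140]
[98, 68, 64, 66, 66, 64, 66, 64, 76, 116, 138, 105, 76, 65, 65, 65, 64, 64, 65, 65, 67]
191.3 575 [264.3  10.3] [283.4 236.3]
[69, 69, 70, 71, 77, 81, 81, 81, 119, 196, 168, 113, 83, 76, 77, 83, 86, 85, 87, 86, 88]
191.3 650 [354.    9.9] [249.5 236.3]
[65, 66, 65, 66, 70, 76, 76, 75, 111, 193, 184, 127, 79, 69, 70, 90, 135, 127, 79, 94, 136]
```

View pics/m3.png

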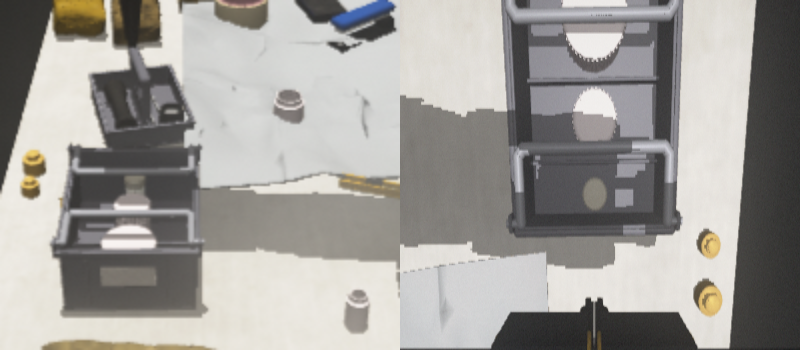

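Call:
carry_out --moves '[{"slide":[-0.0815,0.003,-0.009],"spin":0},{"slide":[-0.0815,0.003,-0.009],"spin":0},{"slide":[-0.0815,0.003,-0.009],"spin":0},{"slide":[-0.0815,0.003,-0.009],"spin":0},{"slide":[-0.0815,0.003,-0.009],"spin":0},{"slide":[-0.0815,0.003,-0.009],"spin":0},{"slide":[-0.0815,0.003,-0.009],"spin":0},{"slide":[0,0,0],"spin":0},{"slide":[0,0,0],"spin":0},{"slide":[0,0,0],"spin":0}]' --hand 0

```text
t: 26.92
eef_pos: [624.5, -188.5, 248.8]
tcp_rot: [-3.141, -0.001, 1.572]
ft_force: [0.6, -0.0, -0.6]
opening: 0.651
grip_force: 0.0
```

```bash
python3 - <<'E'
from h import *
w=snap('wrist','w10');print(state()['eef_pos'],state()['tcp_rot'])
cv2.imwrite('pics/c10.png',w['color'][40:260,180:480,::-1].repeat(2,0).repeat(2,1))
# tote yaw from bails in w9
v=load('w9');g=v['color'].mean(2)
for Y in(111.3,191.3):
    P=[]
    for x in range(562,672,4):
        u,r=proj(v,(x,Y,92.5)); lo=max(0,int(r)-7); seg=g[lo:int(r)+8,int(round(u))]
        P.append(plane(v,(round(u),lo+int(np.argmax(seg))),95)[:2])
    P=np.array(P);k=np.polyfit(P[:,0],P[:,1],1);res=P[:,1]-np.polyval(k,P[:,0]);m=abs(res)<2;k=np.polyfit(P[m,0],P[m,1],1);print(Y,np.degrees(np.arctan(k[0])).round(2),np.polyval(k,616).round(1),m.sum(),len(m))
E
```

```text
[ 624.48198471 -188.23462043  249.00251848] [-3.14124791e+00 -4.85017481e-04  1.57224790e+00]
111.3 0.29 111.8 16 28Traceback (most recent call last):
  File "<stdin>", line 11, in <module>
    raise TypeError("expected non-empty vector for x")
TypeError: expected non-empty vector for x
```

View pics/c10.png

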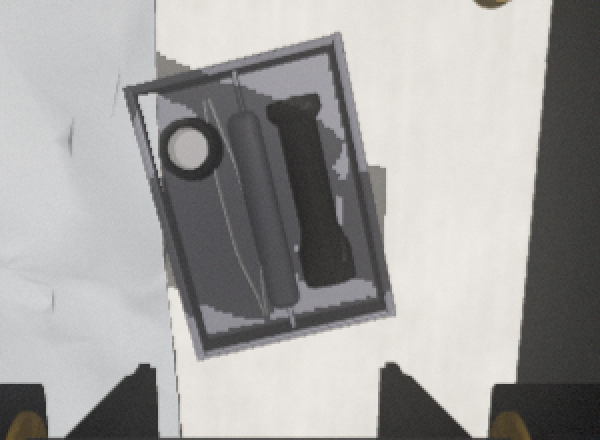

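```bash
python3 - <<'E'
from h import *
w=load('w10');C=lambda x,y:(180+x/2,40+y/2)
A=plane(w,C(245,112),96);B=plane(w,C(286,306),96);d=A-B
print('bar',A.round(1),B.round(1),((A+B)/2).round(1),np.linalg.norm(d).round(1),np.degrees(np.arctan2(d[1],d[0])).round(2))
for z in(35,):
    Q=[plane(w,C(*p),z) for p in((125,88),(340,35),(394,315),(202,358))]
    for i in range(4):
        e=Q[(i+1)%4]-Q[i];print(np.linalg.norm(e).round(1),np.degrees(np.arctan2(e[1],e[0])).round(2))
    print('centre',(sum(Q)/4).round(1))
# two-view height of bar ends: wrist w10 + scene
a=load('a');S=lambda x,y:(205+x/3.3,110+y/3.3)
print(tri((w,C(245,112)),(a,S(582,290))),tri((w,C(286,306)),(a,S(690,343))))
# edge-based line direction of bar: dark pixel mask
g=cv2.cvtColor(w['color'],cv2.COLOR_RGB2GRAY)
# tote yaw from w9 rails / w7 dividers by Hough
for f in('w9','w7','w3'):
    v=load(f);g=cv2.cvtColor(v['color'],cv2.COLOR_RGB2GRAY)
    L=cv2.createLineSegmentDetector().detect(g[:225])[0][:,0]
    for z,x0,x1 in((92,540,700),):
        for l in L:
            p,q=plane(v,l[:2],z),plane(v,l[2:],z);e=q-p
            if np.linalg.norm(e)>85 and 530<p[0]<705 and 530<q[0]<705: print(f,p[:2].round(),q[:2].round(),((np.degrees(np.arctan2(e[1],e[0]))+45)%90-45).round(2))
E
```

```text
bar [ 613.4 -101.2   96. ] [ 633.5 -195.7   96. ] [ 623.5 -148.4   96. ] 96.6 102.0
123.0 12.97
162.8 -76.87
120.6 -166.89
163.1 103.97
centre [ 623.1 -149.5   35. ]
(array([ 613.77934759, -101.24952264,   89.03417618]), [0.8, 0.8]) (array([ 634.94348401, -196.81719257,   96.47317188]), [1.9, 1.9])
w9 [559. 153.] [669. 154.] 0.49
w9 [644.  60.] [553.  59.] 0.63
w9 [551. 189.] [679. 190.] 0.55
w9 [667.  52.] [542.  51.] 0.38
w9 [648. 114.] [556. 114.] -0.09
w7 [690. 233.] [691. 111.] 0.38
w7 [564. 251.] [658. 251.] 0.4
w7 [658. 268.] [565. 268.] -0.08
w7 [667. 234.] [562. 234.] 0.42
w7 [547. 111.] [546. 237.] 0.47
w7 [683. 237.] [684. 110.] 0.48
w7 [550. 243.] [677. 244.] 0.45
w7 [647. 172.] [560. 172.] -0.02
w3 [690. 227.] [691.  73.] 0.41
w3 [540.  72.] [539. 171.] 0.61
w3 [666. 220.] [563. 220.] 0.44
w3 [683. 227.] [684.  68.] 0.5
```

Call:
carry_out --moves '[{"slide":[0.05,-0.0015,0.086],"spin":-0.1},{"slide":[0,0,0],"spin":-0.17},{"slide":[0,0,0],"spin":-0.17},{"slide":[0,0,0],"spin":0},{"slide":[0,0,0],"spin":0},{"slide":[0,0,0],"spin":0},{"slide":[0,0,0],"spin":0}]' --hand 0.4

```text
t: 27.55
eef_pos: [623.8, -169.7, 215.1]
tcp_rot: [3.141, 0.0, 1.799]
ft_force: [0.6, 0.2, 0.1]
opening: 0.595
grip_force: 0.0
```

```bash
python3 - <<'E'
from h import *
print(togo((623.3,-149,70)),'yaw deg',np.degrees(state()['tcp_rot'][2]),state()['opening'])
E
```

```text
t 27.55 tcp [ 623.8 -169.7  215.1] rot [3.1411e+00 2.0000e-04 1.7992e+00]
[0.0507 0.0104 0.3628] yaw deg 103.08847563128006 0.5952976344581675
```

Call:
carry_out --moves '[{"slide":[0.0507,0.0104,0.03],"spin":0},{"slide":[0,0,0.08],"spin":0},{"slide":[0,0,0.08],"spin":0},{"slide":[0,0,0.07],"spin":0},{"slide":[0,0,0.06],"spin":0},{"slide":[0,0,0.0425],"spin":0},{"slide":[0,0,0],"spin":0},{"slide":[0,0,0],"spin":0},{"slide":[0,0,0],"spin":0}]'

```text
t: 28.3
eef_pos: [623.7, -149.6, 71.1]
tcp_rot: [3.14, 0.001, 1.8]
ft_force: [-0.8, -0.3, -0.8]
opening: 0.604
grip_force: 0.0
```

Call:
carry_out --moves '[{"slide":[0,0,0],"spin":0},{"slide":[0,0,0],"spin":0},{"slide":[0,0,0],"spin":0},{"slide":[0,0,0],"spin":0},{"slide":[0,0,0],"spin":0},{"slide":[0,0,0],"spin":0},{"slide":[0,0,0],"spin":0},{"slide":[0,0,0],"spin":0},{"slide":[0,0,0],"spin":0},{"slide":[0,0,0],"spin":0},{"slide":[0,0,0],"spin":0},{"slide":[0,0,0],"spin":0}]' --hand 1

```text
t: 29.3
eef_pos: [623.0, -149.4, 69.8]
tcp_rot: [-3.141, -0.0, 1.801]
ft_force: [-1.3, -0.1, 1.9]
opening: 0.168
grip_force: 30.0
```

Call:
carry_out --moves '[{"slide":[0,0,-0.03],"spin":0},{"slide":[0,0,-0.07],"spin":0},{"slide":[0,0,-0.07],"spin":0},{"slide":[0,0,-0.07],"spin":0},{"slide":[0,0,-0.07],"spin":0},{"slide":[0,0,-0.07],"spin":0.1},{"slide":[0,0,-0.05],"spin":0.125},{"slide":[0,0,-0.02],"spin":0.1},{"slide":[0,0,0],"spin":0.1},{"slide":[0,0,0],"spin":0},{"slide":[0,0,0],"spin":0},{"slide":[0,0,0],"spin":0}]'

```text
t: 30.3
eef_pos: [622.8, -149.3, 249.5]
tcp_rot: [-3.141, -0.0, 1.58]
ft_force: [-0.1, 0.6, -5.5]
opening: 0.166
grip_force: 30.0
```

```bash
python3 - <<'E'
from h import *
w=snap('wrist','w11');s=state()
print(togo((616,151.3,250)),np.degrees(s['tcp_rot']).round(2),s['opening'],s['ft_force'],s['moment'])
z=s['eef_pos'][2]-70+40
g=cv2.cvtColor(w['color'],cv2.COLOR_RGB2GRAY)
L=cv2.createLineSegmentDetector().detect(g[:230])[0][:,0]
for l in L:
    p,q=plane(w,l[:2],z),plane(w,l[2:],z);e=q-p
    if np.linalg.norm(e)>25 and abs(p[0]-623)<100 and p[1]<0: print(l.round(),(p-s['eef_pos'])[:2].round(1),(q-s['eef_pos'])[:2].round(1),((np.degrees(np.arctan2(e[1],e[0]))+45)%90-45).round(2))
E
```

```text
t 30.35 tcp [ 622.9 -149.3  249.4] rot [-3.1406e+00 -4.0000e-04  1.5797e+00]
[ 0.7515 -0.0105 -0.0013] [-1.7994e+02 -2.0000e-02  9.0510e+01] 0.16310075190277992 [ 0.04616993 -0.33888993 -4.2235196 ] [-0.10269593  0.06866155  0.01810421]
[418.  92. 408. 228.] [60.  81.8] [60.6 -2.2] 0.42
[438. 228. 462.   0.] [80.1 -2.2] [ 80.3 129.8] -0.07
[322.  90. 408.  90.] [ 3.8 82.2] [54.2 82.7] 0.61
[166.  35.  77.  39.] [-84.7 111.3] [-135.2  108.6] 3.08
[219. 228. 208.  92.] [-61.7  -3.4] [-62.9  80.8] 0.77
[212.  90. 307.  90.] [-60.6  81.9] [-5.  82.1] 0.29
[374. 153. 371. 228.] [36.4 45.9] [36.9 -2.4] 0.56
[221. 161. 217.  98.] [-57.5  40.5] [-57.9  77.3] 0.73
[409.  96. 401. 228.] [55.2 79.6] [56.  -2.2] 0.56
[298. 190. 293. 148.] [-10.2  22.1] [-13.2  48.6] 6.45
[226. 228. 221. 160.] [-57.1  -3.3] [-57.5  41.2] 0.52
[392. 171. 393. 121.] [47.7 35.2] [46.5 65.3] 2.33
[384. 213. 387. 171.] [44.7  7.7] [44.7 35.2] 0.01
[311. 102. 253. 102.] [-2.7 75.7] [-36.7  75.5] 0.38
[368. 101. 316. 102.] [31.1 76.3] [ 0.2 75.7] 1.0
[301.  98. 363.  97.] [-8.6 77.9] [28.1 78.6] 1.15
[336. 134. 379. 134.] [12.4 57. ] [38.8 57.2] 0.32
[338. 224. 339. 157.] [15.5 -0. ] [15.1 43.4] 0.56
[276. 178. 278. 228.] [-24.3  29.9] [-23.6  -2.9] 1.24
[280. 228. 278. 177.] [-22.   -2.9] [-22.6  30.7] 1.11
[389. 228. 392. 172.] [48.4 -2.3] [48.1 34.4] 0.52
[148.  87. 144.  38.] [-98.   83.2] [-96.9 109.4] -2.47
[234. 174. 238. 228.] [-50.  32.] [-49.5  -3.2] 0.76
[331. 164. 331. 218.] [ 9.9 38.7] [10.5  4.1] 1.0
[252.  98. 299.  98.] [-37.3  77.8] [-9.4 78. ] 0.5
[212.  97. 216. 156.] [-60.9  78. ] [-60.6  43.6] 0.6
```

Call:
carry_out --moves '[{"slide":[0.04,-0.001,0],"spin":0},{"slide":[0.07,-0.001,0],"spin":0},{"slide":[0.09,-0.001,0],"spin":0},{"slide":[0.09,-0.001,0],"spin":0},{"slide":[0.09,-0.001,0],"spin":0},{"slide":[0.09,-0.001,0],"spin":0},{"slide":[0.09,-0.001,0],"spin":0},{"slide":[0.09,-0.001,0],"spin":0},{"slide":[0.06,-0.001,0],"spin":0},{"slide":[0.0395,0,0],"spin":0},{"slide":[0,0,0],"spin":0},{"slide":[0,0,0],"spin":0}]'

```text
t: 31.35
eef_pos: [617.0, 150.9, 249.5]
tcp_rot: [-3.141, 0.0, 1.58]
ft_force: [-0.7, -0.6, -4.4]
opening: 0.166
grip_force: 30.0
```

Call:
carry_out --moves '[{"slide":[0,0,0.03],"spin":0},{"slide":[0,0,0.05],"spin":0},{"slide":[0,0,0.05],"spin":0},{"slide":[0,0,0.03],"spin":0},{"slide":[0,0,0.02],"spin":0},{"slide":[0,0,0.01],"spin":0},{"slide":[0,0,0],"spin":0},{"slide":[0,0,0],"spin":0},{"slide":[0,0,0],"spin":0},{"slide":[0,0,0],"spin":0}]'

```text
t: 32.18
eef_pos: [617.6, 150.4, 174.7]
tcp_rot: [3.14, -0.0, 1.578]
ft_force: [-1.5, 0.3, -4.3]
opening: 0.168
grip_force: 30.0
```

```bash
python3 - <<'E'
from h import *
s=state();print(togo((616.5,150.5,161.8)),np.degrees(s['tcp_rot']).round(2),s['opening'],s['ft_force'],s['moment'])
E
```

```text
t 32.18 tcp [617.6 150.4 174.7] rot [ 3.1402e+00 -2.0000e-04  1.5782e+00]
[ 0.0004 -0.0027  0.0322] [ 1.7992e+02 -1.0000e-02  9.0430e+01] 0.1676194560861946 [-1.4738889   0.3136891  -4.28933656] [-0.08129426  0.12314403  0.03905975]
```

Down the last 12 mm, slowly, watching the force.

Call:
carry_out --moves '[{"slide":[0,-0.002,0.01],"spin":0},{"slide":[0,0,0.008],"spin":0},{"slide":[0,0,0.006],"spin":0},{"slide":[0,0,0.004],"spin":0},{"slide":[0,0,0],"spin":0},{"slide":[0,0,0],"spin":0}]'

```text
t: 32.68
eef_pos: [616.4, 150.5, 162.6]
tcp_rot: [-3.141, -0.0, 1.578]
ft_force: [0.4, -0.2, -5.3]
opening: 0.162
grip_force: 30.0
```

Call:
carry_out --moves '[{"slide":[0,0,0.002],"spin":0},{"slide":[0,0,0.002],"spin":0},{"slide":[0,0,0],"spin":0},{"slide":[0,0,0],"spin":0}]'

```text
t: 33.02
eef_pos: [616.6, 150.4, 161.7]
tcp_rot: [3.141, -0.0, 1.578]
ft_force: [-2.7, 0.0, 4.8]
opening: 0.163
grip_force: 30.0
```

Call:
carry_out --moves '[{"slide":[0,0,0],"spin":0},{"slide":[0,0,0],"spin":0},{"slide":[0,0,0],"spin":0},{"slide":[0,0,0],"spin":0},{"slide":[0,0,0],"spin":0},{"slide":[0,0,0],"spin":0},{"slide":[0,0,-0.03],"spin":0},{"slide":[0,0,-0.07],"spin":0},{"slide":[0,0,-0.09],"spin":0},{"slide":[0,0,-0.09],"spin":0},{"slide":[-0.05,0,0],"spin":0},{"slide":[-0.05,0,0],"spin":0}]' --hand 0.5

```text
t: 34.02
eef_pos: [617.2, 110.7, 276.5]
tcp_rot: [3.136, -0.0, 1.58]
ft_force: [-0.4, 0.0, -1.0]
opening: 0.498
grip_force: 0.0
```

Call:
carry_out --moves '[{"slide":[-0.05,0,0],"spin":0},{"slide":[0,0,0],"spin":0},{"slide":[0,0,0],"spin":0},{"slide":[0,0,0],"spin":0}]'

```text
t: 34.35
eef_pos: [616.9, 90.7, 273.6]
tcp_rot: [3.141, -0.0, 1.578]
ft_force: [1.1, -0.7, 0.7]
opening: 0.501
grip_force: 0.0
```

```bash
python3 - <<'E'
from h import *
w=snap('wrist','w12');c=snap('side','b5');a=snap('scene','a5');s=state();print(s['eef_pos'],s['opening'],s['ft_force'])
z=180-88+40
g=cv2.cvtColor(w['color'],cv2.COLOR_RGB2GRAY)
L=cv2.createLineSegmentDetector().detect(g[:230])[0][:,0]
for l in L:
    p,q=plane(w,l[:2],z),plane(w,l[2:],z);e=q-p
    if np.linalg.norm(e)>45 and abs(p[0]-616)<95 and 40<p[1]<260: print(p[:2].round(1),q[:2].round(1),((np.degrees(np.arctan2(e[1],e[0]))+45)%90-45).round(2))
# level check: side camera lines of tray near/far rim at z
L=cv2.createLineSegmentDetector().detect(cv2.cvtColor(c['color'],cv2.COLOR_RGB2GRAY))[0][:,0]
print('side exp near rim',proj(c,(556,231,z)),proj(c,(676,231,z)),'bar ends',proj(c,(616,109,188)),proj(c,(616,193,188)))
for l in L:
    if np.hypot(*(l[2:]-l[:2]))>25 and 220<l[0]<310 and 130<l[1]<300: print(l.round(1))
E
```

```text
[616.83130025  91.17966956 273.13861802] 0.5000226984618008 [-0.83839838 -0.50136167 -0.27808932]
[682.5 153.5] [683.   93.9] 0.51
[654.3 189.8] [654.5 144.1] 0.28
[682.1 222.4] [682.2 154.5] 0.05
[579.3 239.4] [686.  239.8] 0.2
[686.1  65.9] [546.4  66.3] -0.2
[665.1 221.7] [617.5 221.4] 0.38
[613.1 221.4] [565.6 221. ] 0.41
[672.3 228.4] [673.2  77.5] 0.36
[673.2  74.8] [560.4  74.7] 0.02
[632.5 125.2] [632.2 190.7] 0.28
[625.  207.6] [625.9 152. ] 0.89
[667.2 111. ] [665.8 220.3] 0.74
[619.8  81.2] [666.6  83.8] 3.23
[559.2 227.1] [671.4 227.9] 0.43
[558.3 233. ] [671.1 233.6] 0.35
[548.   96.8] [547.5 147. ] 0.6
[604.2  89.7] [607.8 136.8] -4.38
[671.2 231.5] [559.3 230.8] 0.39
[560.   75.5] [559.3 149.3] 0.55
[564.1 184.9] [565.1  81.9] 0.57
[556.2 235.7] [621.8 236.1] 0.34
[625.8 150.8] [625.7  97.3] -0.06
[566.8  81.4] [614.9  81.7] 0.38
side exp near rim [291.51760789 233.06858973] [234.49561109 232.91687019] bar ends [265.64201728 180.21673202] [263.25259455 200.93471249]
[256.  151.9 254.7 121.9]
[231.3 286.8 229.5 258.2]
[249.3 143.1 243.9 113.4]
[299.7 253.1 299.2 283.1]
[303.1 235.4 328.1 235.3]
[299.4 287.  231.9 286.9]
[224.4 299.8 263.1 300.2]
[235.6 234.7 290.6 234.4]
[309.5 221.9 339.4 219.5]
[290.1 183.1 291.1 138.1]
[231.9 256.5 284.4 255.7]
[276.9 263.  250.6 262.8]
[250.6 272.6 276.8 272. ]
```

```bash
python3 -c "
from cell import *
print(job_done())"
```

```text
the job is handed in; nothing more can be done
None
```

I packed the three sealed containers in their slots, swung both bails in and set the tray on them, centred to about 2 mm and lined up, then handed the job in after about 34 s; the two open containers were not touched. The hand-in call gave no verdict.

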